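# Tip a sample cell up out of its nest and stand it in the photometer's slot

## Robot

A 6-joint arm with a two-finger parallel gripper is mounted at the origin on a cart in front of the work surface, level with it; the furniture and walls round the work are solid. World frame = base frame: x ahead of the robot, y to its left, z up, the work surface at z = 0. Lengths are in mm, angles in rad, forces in N, time in s.
With the tool pointing down it reaches from about 325 to 900 mm from the base axis. Payload 6.1 kg.
Tool frame: the origin (TCP) lies midway between the tips of the shut fingers; the grasp point (between the pads) lies 19 mm behind it; z points along the fingers, y is the line along which they close (so a half turn about z gives the same grasp; the last joint's range is limited). The gripper opens to 87 mm and grips with 3 to 60 N. Pads are 19 mm wide; open, the fingers measure 117 mm over their backs; the gripper's body (75 mm by 190 mm) begins 51 mm behind the grasp point.
Start: joints at [-1.454, 0.22, 1.526, -0, 1.395, -0.126], TCP at [150.257, -606.662, 222.538] pointing down, gripper open.
Joint ranges: [-2.98, 2.98], [-0.91, 2.08], [0.09, 2.57], [-1.24, 4.39], [0.2, 2.65], [-2.68, 2.68]. Speed limits (rad/s): [2.57, 2.57, 3.01, 3.14, 3.14, 3.14].

## Interface

Orientations are given as a rotation vector (axis times angle).
In Python, from station import robot gives the robot as it stands.
- The arm moves only by the tool jog_arm, never from a script. Its argument "targets" is a list of rows, each a list of 5 numbers: the opening, from 0 (shut) to 1 (fully open), then the shift along the tool's x, y, z in m, then the turn about the tool's z in rad. A call has 1 to 5 rows; each row is the pose to reach, as a shift and turn from the pose commanded when the call began, along the tool's axes at that moment; what a row does not reach only later rows make up. A row lasts 1/8 s, in which the tool goes at most 62.5 mm and 10.7 degrees, less where a joint would pass 70% of its speed; a pose out of reach is approached as far as the arm can. A call with a gripper value outside its range is refused whole. The fingers move at their own pace and stop on an object; "grip_force" is the grip in N (left out, the last holds). Time passes only in rows, so rows that repeat a pose let the fingers close. It gives the time, the measured TCP pose, the force, the opening and the grip force at its end, in the units of the state.
- robot.get_obs(): the state, without advancing time (a new reading comes with each control period).
- robot.capture(name): name is "scene" or "top" or "wrist"; returns (picture, depth): 420x560x3 uint8, red, green, blue; 420x560 float32, mm along the optical axis (not along the pixel's ray), 0 where there is no reading.
- robot.get_calibration(name): a dict with "fovy" (degrees; the focal length in pixels is half the picture's height over the tangent of half this angle, whatever the lens; pixels are square), "cx", "cy" (the principal point, pixels), "distortion" ([k1, k2, p1, p2, k3] as OpenCV has them; the pictures are not rectified), "R" (3x3) and "t" (3): a world point X has camera coordinates R X + t; the wrist camera has in their place "T_tool_cam" (4x4, takes a point from camera to tool coordinates, whose origin is the TCP and whose axes are the flange's). Camera axes: x right, y down, z forward; pixel columns grow to the right and rows downward; lengths in mm; the calibration is good to about 2 mm. A picture is of the moment at which its call begins: read the wrist's pose just before it. get_calibration takes no time and is no camera call.
- robot.sign_off(): hands the job in; it is judged then, once.
Trained networks look in the newest picture that a camera, given by its name, has taken for a name from the list of things; names that differ only in an ending like _2 or _b are one class to them, and where a whole thing is asked for, a point or a joint stands for the part that bears it (a point fixed in the world has none). Each returns a list of dicts, best first, with "score" (0 to 1); they miss things now and then, are a little off and sometimes report something else, mostly with a low value. They report only what shows in the picture. A call takes as long as a camera call.
- robot.recognise(name, camera): "rect" ([centre column, centre row, width, height] in pixels, round what is visible of it).
The state is a dict: "time_s": time; "joint_positions": joint angles; "joint_velocities": joint speeds; "joint_efforts": joint torques, N m; "tool_pos": TCP position; "orientation": TCP orientation; "wrist_force": force on the tool from outside, world axes, zero at the start; "ft_torque": the same for the moment, N m; "finger_gap": finger opening in mm; "grasp_force": force on a finger pad.
Only numpy, scipy, OpenCV 4.12 (cv2) and the standard library are available. Lean on these libraries where they do the work, as an engineer would, in place of code of your own. Each camera call takes 0.05 s, during which the arm holds its last target. There are 200 camera calls.

## Task

The windowed sample cell lies in its tip-up nest, where the pocket leaves no room for fingers: press down on the thick window end so that the grip tab at the other end rises and stays up. Then take the cell by the raised tab, lower it window end first into the slotted carrier between lamp and detector until it stands upright, fully down in the slot, and let go. Do not let it fall, and leave the loose things around the work where they are.

Things in the scene. Friction and masses are not known exactly. Their poses are not given: they have to be found in the camera images.
- cell: Stepped aluminium plate 102 x 62, 0.14 to 0.28 kg. Origin: centre of its flat back face; x along it towards the grip tab, y across, z out of the front (up while it lies in the nest). Thick window end x -51 (foot) to 11 mm, 14 thick, dark window ring 41 across at x = -11; tab x 11 to 51, 8 thick (z 0 to 8), five cross grooves. Starts flat in the nest, axes as the nest's.
- cell_foot (a point): Centre of the cell's foot, the 62 x 14 end face of the thick end (cell frame -51, 0, 7 mm). Axes as cell.
- cell_tab (a point): Good point to pinch: middle of the 8 mm thick tab, 18 from its free end (cell frame 33, 0, 4 mm). Axes as cell.
- nest: Fixed grey plastic nest 124 x 82 x 52 high. Origin on its underside, below the cell's origin at the start; x to the tab end (turned to the right, away from the side wall), z up. Pocket x -55 to 52.5, 66 wide: 2 mm beside the cell, 4 beyond its foot. Floor 36 high under the tab half. Walls 52 high, tab-end wall 44; the press-end wall has a notch 46 wide, 30 high. The lying cell's top is 50 high at the thick end, 44 at the tab.
- bench: Fixed photometer bench: rail 60 x 200, 14 high, y along the rail, origin under its centre. In its middle a dark carrier 88 (x) x 40 (y), top 40 high, with a slot 68 long (x), 16.4 wide (y), 22 deep, 3 mm chamfer. Lamp (finned cylinder, +y) and detector (grey box, -y) start 43 from the slot's middle, up to 77 high. The standing cell's top is 120 high; either face may point to the lamp.
- slot_floor (a point): Centre of the slot's floor, 18 above the worktop. Axes as bench: x along the slot, y across it, z up.
- timer: Loose white kitchen-type timer, 66 x 66 x 25, bystander. Origin under its centre.
- fuse_box: Loose small carton, 32 x 50 x 20, bystander. Origin under its centre.
- beaker_50: Loose small glass beaker, 45 across, 58 high, bystander. Origin under its centre. To its right stands a tall computer case (360 high, front at world x = 0.47, left side at y = -0.07), to be kept clear of; the side wall of the room, left of the nest, is at y = 0.48.
- fittings_tin: Loose flat green tin, 71 x 114 x 31, bystander. Origin under its centre.
- nest_pivot (a point): Edge of the pocket floor on which the cell tips (nest frame -9.6, 0, 36 mm), just on the foot side of its balance point. From here a 45 degree ramp falls towards the foot, into a well whose floor is 5 mm high. Once tipped past about 30 degrees the cell settles on the ramp by itself, at about 45 degrees, tab up, and stays.
- press_point (a point): On top of the lying cell's thick end, 11 mm from its foot end (nest frame -40, 0, 50 mm; axes as the nest's; does not move with the cell). Closed fingers centred here follow the cell down past the notch in the press-end wall; with under 5 N it tips past balance and seats on the ramp after 8 to 20 mm of travel (tips thick along nest x: less, they bear nearer the pivot).

How it is judged:
By the outcome, as a careful person would: the job done as asked, in the order asked, and still so for the second after the job is handed in, with the robot touching nothing.
It also fails if it takes over 58 s, if anything falls off the work surface, if the arm or the gripper's body presses on something with over 40 N, if the wrist force passes 120 N, or if a joint passes its speed limit or range.

## Working session

There is one attempt and no reset: what is moved stays moved. The work goes in short steps, Python scripts to look and compute and a tool call to move; the robot and the scene stay as the last step left them, time stands still between calls to the robot, and variables do not carry over. Pictures are saved under pics/ and viewed, at most 10 in all, crops included, and the job is handed in when it is done.

Besides the shell and the picture viewer there is one more tool, called after "Emit:" by a JSON object that holds its "name" and its "arguments", one argument or row to a line. jog_arm: Moves the arm, as the interface text tells. Its arguments: {"type":"object","properties":{"targets":{"type":"array"},"grip_force":{"type":"number"}},"required":["targets"]}

```bash
ls; mkdir -p pics; cat > h.py <<'E'
import numpy as np, cv2
from scipy.spatial.transform import Rotation as Ro
from station import robot
def K(c):
    f=210/np.tan(np.radians(c["fovy"])/2); return np.array([[f,0,c["cx"]],[0,f,c["cy"]],[0,0,1]])
def ext(name):
    c=robot.get_calibration(name)
    if name!="wrist": return c,np.array(c["R"]),np.array(c["t"])
    o=robot.get_obs(); T=np.eye(4); T[:3,:3]=Ro.from_rotvec(o["orientation"]).as_matrix(); T[:3,3]=o["tool_pos"]
    W=np.linalg.inv(T@np.array(c["T_tool_cam"])); return c,W[:3,:3],W[:3,3]
def cloud(name,depth,E):
    c,R,t=E; k=K(c); v,u=np.mgrid[0:420,0:560]
    n=cv2.undistortPoints(np.stack([u,v],-1).reshape(-1,1,2).astype(float),k,np.array(c["distortion"],float)).reshape(420,560,2)
    P=np.dstack([n*depth[...,None],depth]); return (P-t)@R   # world xyz
def snap(name,png=None):
    E=ext(name); im,d=robot.capture(name)
    if png: cv2.imwrite("pics/"+png,im[...,::-1])
    X=cloud(name,d,E); X[d==0]=np.nan; return im,d,X,E
def proj(E,P):
    c,R,t=E; return cv2.projectPoints(np.atleast_2d(np.array(P,float)),cv2.Rodrigues(R)[0],t,K(c),np.array(c["distortion"],float))[0].reshape(-1,2)
E
python3 - <<'E'
from h import *
o=robot.get_obs(); print({k:np.round(v,3) for k,v in o.items()})
for n in("scene","top"):
    im,d,X,E=snap(n,n+"0.png")
    print(n,"cam at",(-E[1].T@E[2]).round())
    for k in("cell","nest","bench","timer","fuse_box","beaker_50","fittings_tin"):
        for r in robot.recognise(k,n)[:2]:
            u,v=map(int,r["rect"][:2]); print(k,round(r["score"],2),np.round(r["rect"]),X[min(v,419),min(u,559)].round())
E
```

```text
pics
{'time_s': np.float64(0.0), 'joint_positions': array([-1.454,  0.221,  1.528,  0.   ,  1.395, -0.126]), 'joint_velocities': array([-0.001, -0.001, -0.001,  0.001,  0.   , -0.001]), 'joint_efforts': array([-1.0000e-03, -4.9461e+01, -3.8738e+01,  7.0000e-02,  5.8000e-02,
       -0.0000e+00]), 'tool_pos': array([ 150.173, -606.045,  221.403]), 'orientation': array([-3.117, -0.38 , -0.   ]), 'wrist_force': array([-0.965,  0.299, -0.009]), 'ft_torque': array([-0.003,  0.027, -0.025]), 'grasp_force': np.float64(0.0), 'finger_gap': np.float64(86.944)}
scene cam at [  8. 478. 648.]
cell 0.85 [224. 262.  50.  40.] [498. 361.  50.]
nest 0.98 [225. 269.  66.  72.] [481. 365.  49.]
bench 0.75 [349. 240.  91.  66.] [462.  86.  16.]
bench 0.21 [208. 211.  39.  29.] [681. 333.  21.]
timer 0.69 [209. 212.  36.  26.] [674. 334.  23.]
timer 0.52 [350. 242.  90.  66.] [457.  89.  16.]
fuse_box 0.64 [247. 216.  27.  24.] [628. 259.  21.]
fuse_box 0.23 [225. 269.  65.  71.] [482. 363.  50.]
beaker_50 0.98 [364. 186.  22.  30.] [570. -27.  47.]
fittings_tin 0.66 [322. 187.  51.  30.] [628.  59.  30.]
top cam at [421. 194. 888.]
cell 0.75 [182. 240.  60.  58.] [503. 357.  47.]
cell 0.37 [333. 273. 121.  61.] [447.  85.  35.]
nest 0.56 [184. 237.  83.  75.] [506. 353.  49.]
nest 0.54 [332. 274. 119.  62.] [445.  85.  31.]
bench 0.89 [332. 274. 121.  55.] [446.  85.  16.]
bench 0.39 [182. 239.  65.  58.] [504. 356.  53.]
timer 0.95 [206. 141.  42.  37.] [695. 326.  23.]
fuse_box 0.63 [242. 172.  27.  25.] [636. 255.  22.]
beaker_50 0.83 [398. 197.  33.  30.] [593. -48.   0.]
beaker_50 0.19 [182. 236.  87.  73.] [508. 358.  51.]
fittings_tin 0.71 [345. 169.  68.  42.] [641.  58.  30.]
```

```bash
python3 - <<'E'
import cv2
a=cv2.imread("pics/top0.png")[110:330,110:430]; cv2.imwrite("pics/t.png",cv2.resize(a,None,fx=2.5,fy=2.5,interpolation=cv2.INTER_CUBIC))
E
```

```text
(no output)
```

View pics/t.png

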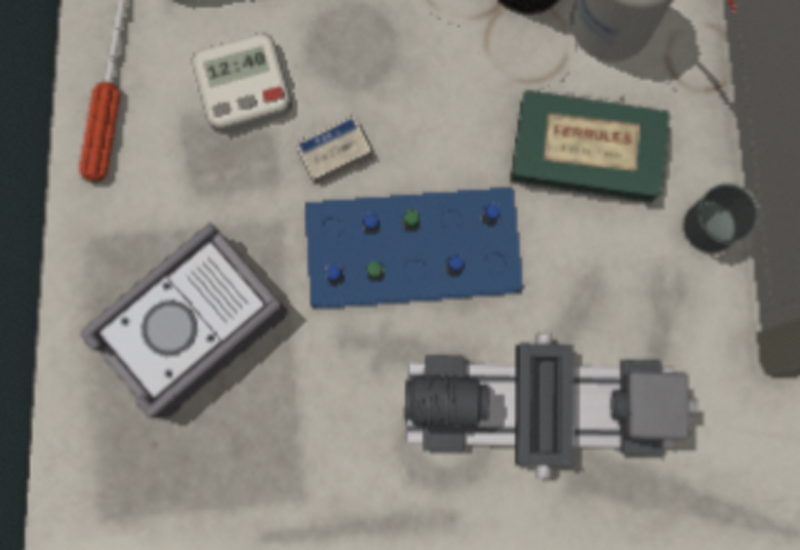

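View pics/scene0.png

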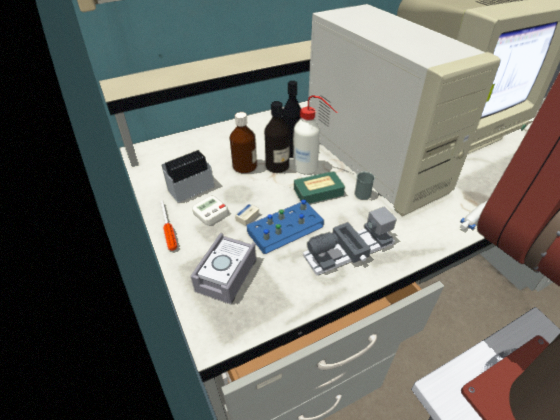

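The top view (crop, 2.5x) shows the nest with its tab end to the upper right (ring at about 168,327, grooves at 220,285). The bench's slot runs vertically in the image (along world x) at 545,405. The lamp is on the left (+y) and the blue board lies between nest and bench. The scene view agrees. The tool can only point down, so I'll pinch the tab across its width and swing the cell upright. Next I'll fit the poses.

```bash
python3 - <<'E'
from h import *
for n in("top","scene"):
    im,d,X,E=snap(n); z=X[...,2]
    def fit(c,r,lo,hi,lab):
        m=(np.hypot(X[...,0]-c[0],X[...,1]-c[1])<r)&(z>lo)&(z<hi)
        m=cv2.morphologyEx(m.astype(np.uint8),cv2.MORPH_OPEN,np.ones((2,2)))>0
        (cx,cy),wh,a=cv2.minAreaRect(X[m][:,:2].astype(np.float32)); print(n,lab,m.sum(),np.round([cx,cy,*wh,a],1),"z med",np.median(z[m]).round(1))
        return m
    fit((505,355),85,40,60,"nest+cell")
    br=im.min(-1)>150
    m=(np.hypot(X[...,0]-505,X[...,1]-355)<85)&(z>40)&br
    print("bright cell",np.round(np.r_[sum(cv2.minAreaRect(X[m][:,:2].astype(np.float32))[:2],()),np.median(z[m])],1), cv2.minAreaRect(X[m][:,:2].astype(np.float32))[2])
    m=(abs(X[...,0]-447)<60)&(abs(X[...,1]-85)<26)&(z>34)&(z<48)
    fr=cv2.minAreaRect(X[m][:,:2].astype(np.float32)); print("carrier",fr,np.median(z[m]))
    m=(abs(X[...,0]-447)<36)&(abs(X[...,1]-85)<12)&(z<30)
    if m.sum()>5: print("slot",cv2.minAreaRect(X[m][:,:2].astype(np.float32)),np.median(z[m]))
    m=(np.hypot(X[...,0]-446,X[...,1]-85)<130)&(z>50)&(abs(X[...,0]-446)<60)
    for s in(1,-1):
        q=m&((X[...,1]-85)*s>0)
        if q.sum(): print("lamp/det",s,X[q][:,:2].min(0),X[q][:,:2].max(0),np.nanmax(z[q]))
    m=(abs(X[...,0]-545)<60)&(abs(X[...,1]-200)<110)&(z>3)&(z<100); print("board zmax",np.nanmax(z[m]))
    m=(abs(X[...,0]-447)<100)&(abs(X[...,1]-85)<60)&(z>-8)&(z<8)&(abs(X[...,0]-447)>60); print("worktop z",np.median(z[m]))
E
```

```text
top nest+cell 2912 [nan nan  0.  0.  0.] z med nan
bright cell [506.6 356.2  60.9 100.5  48. ] 41.97960662841797
carrier ((447.06640625, 91.7094955444336), (38.546993255615234, 86.09504699707031), 89.9701156616211) 39.338991595733525
slot ((447.94305419921875, 90.5851821899414), (12.095035552978516, 66.98487854003906), 89.15528106689453) 17.77724436216154
lamp/det 1 [429.84749008 136.48019502] [466.53767882 194.37204073] 79.0898910980621
lamp/det -1 [425.48132208 -12.03332563] [468.78843347  48.85605223] 78.81617449759577
board zmax 54.68004283622787
worktop z -0.41438432238350137
scene nest+cell 2009 [519.3 342.5  94.6 174.1  49.5] z med nan
bright cell [504.9 356.5  82.6 124.6  48. ] 42.18833541870117
carrier ((447.6360168457031, 91.99897766113281), (90.49698638916016, 37.981712341308594), 0.037686511874198914) 38.79770389617197
slot ((447.1062316894531, 85.11490631103516), (21.284767150878906, 71.56783294677734), 88.95662689208984) 19.054984963979262
lamp/det 1 [429.39715928 136.66236509] [463.06692211 195.01489404] 77.56842631607584
lamp/det -1 [422.05618665  -2.26788822] [469.08714168  50.06217829] 77.2853156980356
board zmax 52.61130283639654
worktop z -1.4320089047015347
```

```bash
cat >> h.py <<'E'
def rel(P,yaw=None):
    "shift in tool axes (m) and turn (rad) from measured pose to world P, tool-x heading yaw deg"
    o=robot.get_obs(); R=Ro.from_rotvec(o["orientation"]).as_matrix()
    s=R.T@(np.array(P,float)-o["tool_pos"])/1000; y0=np.degrees(np.arctan2(R[1,0],R[0,0]))
    tu=None if yaw is None else round(-np.radians((yaw-y0+180)%360-180),3)
    print("t",round(float(o["time_s"]),2),"pos",np.round(o["tool_pos"],1),"yaw",round(y0,2),"F",np.round(o["wrist_force"],1),"gap",round(float(o["finger_gap"]),1),"q6",np.round(o["joint_positions"],2),"-> shift",s.round(4),"turn",tu)
E
python3 -c "
from h import *
rel((380,100,222)); rel((480,380,280),138)"
```

```text
t 0.9 pos [ 150.2 -606.7  222.6] yaw 13.91 F [0.6 0.5 1.1] gap 87.2 q6 [-1.45  0.22  1.53  0.    1.39 -0.13] -> shift [ 3.929e-01 -6.307e-01  5.000e-04] turn None
t 0.9 pos [ 150.2 -606.7  222.6] yaw 13.91 F [0.6 0.5 1.1] gap 87.2 q6 [-1.45  0.22  1.53  0.    1.39 -0.13] -> shift [ 0.5573 -0.8785 -0.0575] turn -2.166
```

Emit:
{"name": "jog_arm", "arguments": {
  "targets": [
    [1, 0.393, -0.63, 0, 0],
    [1, 0.393, -0.63, 0, 0],
    [1, 0.393, -0.63, 0, 0],
    [1, 0.393, -0.63, 0, 0],
    [1, 0.393, -0.63, 0, 0]
  ]
}}

```text
time_s: 1.52
tool_pos: [247.4, -307.8, 222.7]
orientation: [3.118, 0.379, 0.001]
wrist_force: [1.3, 0.3, 0.2]
finger_gap: 86.8
grasp_force: 0.0
```

Emit:
{"name": "jog_arm", "arguments": {
  "targets": [
    [1, 0.23, -0.37, 0, 0],
    [1, 0.23, -0.37, 0, 0],
    [1, 0.23, -0.37, 0, 0],
    [1, 0.23, -0.37, 0, 0],
    [1, 0.23, -0.37, 0, 0]
  ]
}}

```text
time_s: 2.15
tool_pos: [343.9, -10.4, 223.2]
orientation: [3.117, 0.38, 0.004]
wrist_force: [0.6, -1.4, 0.2]
finger_gap: 87.1
grasp_force: 0.0
```

```bash
python3 -c "
from h import *
rel((400,270,280),138)"
```

```text
t 2.15 pos [343.9 -10.4 223.2] yaw 13.89 F [ 0.6 -1.4  0.2] gap 87.1 q6 [-0.26 -0.53  2.19 -0.    1.48  1.07] -> shift [ 0.1219 -0.2587 -0.0569] turn -2.166
```

Emit:
{"name": "jog_arm", "arguments": {
  "targets": [
    [0, 0.122, -0.259, -0.057, -2.166],
    [0, 0.122, -0.259, -0.057, -2.166],
    [0, 0.122, -0.259, -0.057, -2.166],
    [0, 0.122, -0.259, -0.057, -2.166],
    [0, 0.122, -0.259, -0.057, -2.166]
  ]
}}

```text
time_s: 2.78
tool_pos: [399.6, 271.3, 280.3]
orientation: [2.603, 1.759, 0.002]
wrist_force: [1.0, -1.3, -0.4]
finger_gap: 44.9
grasp_force: 0.0
```

```bash
python3 -c "
from h import *
print(np.round(robot.get_calibration('wrist')['T_tool_cam'],2))
rel((450,320,250),138)"
```

```text
[[  -0.     -0.96   -0.27   74.64]
 [   1.      0.     -0.      0.89]
 [   0.     -0.27    0.96 -161.6 ]
 [   0.      0.      0.      1.  ]]
t 2.77 pos [399.6 271.3 280.3] yaw 68.11 F [ 1.  -1.3 -0.4] gap 44.9 q6 [ 0.43 -0.16  1.81  0.    1.49  0.81] -> shift [0.0639 0.0286 0.0304] turn -1.22
```

```bash
python3 -c "
from h import *
rel((506,356,200),138)"
```

```text
t 2.77 pos [399.6 271.3 280.3] yaw 68.11 F [ 1.  -1.3 -0.4] gap 44.9 q6 [ 0.43 -0.16  1.81  0.    1.49  0.81] -> shift [0.1182 0.0671 0.0805] turn -1.22
```

Emit:
{"name": "jog_arm", "arguments": {
  "targets": [
    [0, 0.118, 0.067, 0.08, -1.22],
    [0, 0.118, 0.067, 0.08, -1.22],
    [0, 0.118, 0.067, 0.08, -1.22],
    [0, 0.118, 0.067, 0.08, -1.22],
    [0, 0.118, 0.067, 0.08, -1.22]
  ]
}}

```text
time_s: 3.4
tool_pos: [506.4, 352.2, 198.5]
orientation: [-1.53, -2.743, 0.002]
wrist_force: [0.1, 0.9, 0.1]
finger_gap: 1.8
grasp_force: 0.0
```

Emit:
{"name": "jog_arm", "arguments": {
  "targets": [
    [0, 0, 0, 0, -0.32],
    [0, 0, 0, 0, -0.32],
    [0, 0, 0, 0, -0.32]
  ]
}}

```text
time_s: 3.78
tool_pos: [506.4, 352.1, 199.5]
orientation: [-1.085, -2.948, 0.0]
wrist_force: [0.5, 0.3, 0.2]
finger_gap: 0.3
grasp_force: 0.0
```

```bash
cat > nest.py <<'E'
from h import *
def nestfit(X,im):
    z=X[...,2]; near=np.hypot(X[...,0]-506,X[...,1]-356)<100
    for lab,m in (("bright",near&(z>38)&(z<56)&(im.min(-1)>130)),("outer",near&(z>39)&(z<58))):
        m=cv2.morphologyEx(m.astype(np.uint8),cv2.MORPH_OPEN,np.ones((5,5)))
        cs,_=cv2.findContours(m,cv2.RETR_EXTERNAL,cv2.CHAIN_APPROX_NONE); c=max(cs,key=cv2.contourArea)[:,0]
        print(lab,np.round(np.r_[sum(cv2.minAreaRect(X[c[:,1],c[:,0],:2].astype(np.float32))[:2],()),cv2.minAreaRect(X[c[:,1],c[:,0],:2].astype(np.float32))[2]],1), len(c))
E
python3 - <<'E'
from nest import *
im,d,X,E=snap("wrist","w1.png"); nestfit(X,im)
a=np.radians(-42); ex=np.array([np.cos(a),np.sin(a)]); ey=np.array([-ex[1],ex[0]]); c=np.array([506.5,356.2])
pts=[[*(c+x*ex+y*ey),h] for x,y,h in((-51,31,50),(-51,-31,50),(51,31,44),(51,-31,44),(-11,0,50),(-40,0,50))]
print(proj(E,pts).round())
r=robot.recognise("cell","wrist"); print(r[:1])
rel((*(c-40*ex),80),138)
for p in [(-45,0),(-30,15),(-30,-15),(0,25),(0,-25),(45,25),(45,-25)]:
    q=c+p[0]*ex+p[1]*ey; D=np.hypot(X[...,0]-q[0],X[...,1]-q[1]); print(p,np.nanmedian(X[D<3][:,2]).round(1))
E
```

```text
bright [506.5 355.5  61.9 101.9  42. ] 450
outer [505.6 356.5  82.1 123.7  41.8] 636
[[321. 142.]
 [258. 141.]
 [315. 237.]
 [258. 235.]
 [288. 181.]
 [289. 153.]]
[{'rect': [290.2, 186.6, 70.4, 101.9], 'score': 0.82}]
t 3.88 pos [506.4 352.1 199.6] yaw 139.52 F [0.5 0.6 0.3] gap 0.6 q6 [ 0.48  0.22  1.57 -0.    1.35 -0.38] -> shift [0.0426 0.0042 0.1196] turn 0.026
(-45, 0) 49.6
(-30, 15) 292.6
(-30, -15) 292.4
(0, 25) 49.6
(0, -25) 49.6
(45, 25) 43.0
(45, -25) 43.9
```

View pics/w1.png

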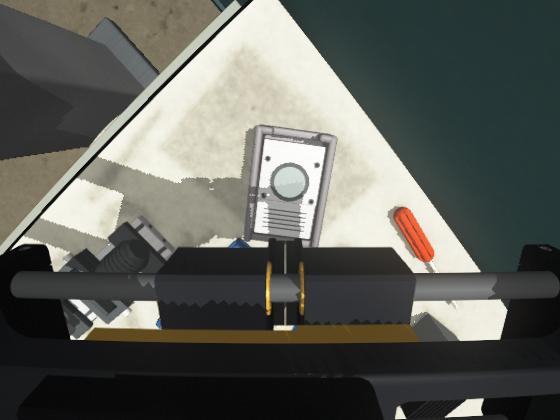

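The wrist view shows the nest at (290,185), turned about 7° from the tool axis. That disagrees with the overhead fit (-42° against -48°), so I'll check both hypotheses in each image.

```bash
python3 - <<'E'
from nest import *
for n in("top","scene","wrist"):
    im,d,X,E=snap(n); z=X[...,2]
    near=(np.hypot(X[...,0]-506,X[...,1]-356)<100)&(z>38)&(z<56)&(im.min(-1)>140)
    m=cv2.morphologyEx(near.astype(np.uint8),cv2.MORPH_CLOSE,np.ones((3,3)))
    cs,_=cv2.findContours(m,cv2.RETR_EXTERNAL,cv2.CHAIN_APPROX_NONE); c=max(cs,key=cv2.contourArea)
    m0=cv2.drawContours(np.zeros_like(m),[c],-1,1,-1)>0; m0&=np.isfinite(z)
    P=X[m0][:,:2]; rc=cv2.minAreaRect(P.astype(np.float32)); print(n,m0.sum(),rc,cv2.boxPoints(rc).round().tolist(),"med z",np.median(z[m0]))
    print("px box",cv2.boxPoints(cv2.minAreaRect(c)).round().tolist())
    w=np.linalg.eigh(np.cov(P.T)); print("pca long axis",np.degrees(np.arctan2(w[1][1,1],w[1][0,1])),P.mean(0))
    for s in(-42,-48):
        a=np.radians(s); ex=np.array([np.cos(a),np.sin(a)]); ey=np.array([-ex[1],ex[0]])
        print(s,proj(E,[[*(np.array([506.5,356])+x*ex+y*ey),h] for x,y,h in((-51,31,50),(-51,-31,50),(51,-31,44),(51,31,44))]).round().tolist())
E
```

```text
top 68 ((535.1007690429688, 327.3713684082031), (61.51884460449219, 22.630634307861328), 28.164949417114258) [[503.0, 323.0], [513.0, 303.0], [568.0, 332.0], [557.0, 352.0]] med z 43.65795113632987
px box [[187.0, 214.0], [196.0, 204.0], [200.0, 208.0], [191.0, 218.0]]
pca long axis -147.51025970001191 [554.51395866 337.73077322]
-42 [[150.0, 246.0], [175.0, 270.0], [215.0, 228.0], [190.0, 205.0]]
-48 [[149.0, 243.0], [171.0, 269.0], [216.0, 231.0], [194.0, 206.0]]
scene 1553 ((505.3295593261719, 357.3775939941406), (79.84610748291016, 125.3644790649414), 41.63084030151367) [[434.0, 378.0], [517.0, 284.0], [577.0, 337.0], [494.0, 431.0]] med z 48.56172586246641
px box [[189.0, 278.0], [219.0, 226.0], [252.0, 245.0], [222.0, 297.0]]
pca long axis 141.73928893546775 [501.50557118 365.83831581]
-42 [[199.0, 275.0], [229.0, 282.0], [247.0, 244.0], [219.0, 239.0]]
-48 [[197.0, 273.0], [226.0, 282.0], [249.0, 246.0], [222.0, 238.0]]
wrist 5989 ((503.35772705078125, 354.5284729003906), (72.28572082519531, 122.60340881347656), 41.849571228027344) [[436.0, 376.0], [517.0, 285.0], [571.0, 333.0], [489.0, 424.0]] med z 49.178764357817414
px box [[239.0, 235.0], [257.0, 125.0], [327.0, 137.0], [309.0, 247.0]]
pca long axis 140.61510669847448 [501.5358386  357.88707391]
-42 [[321.0, 143.0], [258.0, 141.0], [258.0, 235.0], [315.0, 237.0]]
-48 [[326.0, 146.0], [264.0, 138.0], [253.0, 232.0], [310.0, 239.0]]
```

All views agree: nest x is at -48° and the centre is about (506, 356). In the first fit the 48 was the height; the angle there was 41.98°. Now for the press.

```bash
cat >> h.py <<'E'
A=np.radians(-48); EX=np.array([np.cos(A),np.sin(A)]); EY=np.array([-EX[1],EX[0]]); C=np.array([506.2,356.])
def N(x,y,z): return (*(C+x*EX+y*EY),z)
E
python3 -c "
from h import *
print(N(-40,0,60)); rel(N(-40,0,60),132)"
```

```text
(np.float64(479.43477574564565), np.float64(385.72579301909576), 60)
t 4.03 pos [506.4 352.1 199.6] yaw 139.59 F [0.3 0.3 0.2] gap 0.1 q6 [ 0.48  0.22  1.57 -0.    1.35 -0.39] -> shift [0.0424 0.0081 0.1396] turn 0.132
```

At yaw 132 the gripper's body would come within about 3 mm of the wall, so I'll press at yaw 120.

Emit:
{"name": "jog_arm", "arguments": {
  "targets": [
    [0, 0.042, 0.008, 0.12, 0.34],
    [0, 0.042, 0.008, 0.12, 0.34],
    [0, 0.042, 0.008, 0.12, 0.34],
    [0, 0.042, 0.008, 0.135, 0.34],
    [0, 0.042, 0.008, 0.14, 0.34]
  ]
}}

```text
time_s: 4.65
tool_pos: [481.3, 385.6, 61.1]
orientation: [1.564, 2.722, 0.004]
wrist_force: [0.4, -0.5, 0.3]
finger_gap: 0.9
grasp_force: 0.0
```

```bash
python3 -c "
from h import *
rel(N(-40,0,50),120)"
```

```text
t 4.65 pos [481.3 385.6  61.1] yaw 120.24 F [ 0.4 -0.5  0.3] gap 0.9 q6 [ 0.55  0.36  1.68 -0.    1.1   0.02] -> shift [ 0.0011 -0.0016  0.0111] turn 0.004
```

Emit:
{"name": "jog_arm", "arguments": {
  "targets": [
    [0, 0.001, -0.001, 0.006, 0],
    [0, 0.001, -0.001, 0.009, 0],
    [0, 0.001, -0.001, 0.012, 0],
    [0, 0.001, -0.001, 0.014, 0],
    [0, 0.001, -0.001, 0.016, 0]
  ]
}}

```text
time_s: 5.28
tool_pos: [478.3, 385.8, 43.6]
orientation: [1.566, 2.723, 0.0]
wrist_force: [-0.4, 0.6, 0.2]
finger_gap: 0.4
grasp_force: 0.2
```

Emit:
{"name": "jog_arm", "arguments": {
  "targets": [
    [0, 0, 0, 0.002, 0],
    [0, 0, 0, 0.004, 0],
    [0, 0, 0, 0.006, 0],
    [0, 0, 0, 0.008, 0],
    [0, 0, 0, 0.008, 0]
  ]
}}

```text
time_s: 5.9
tool_pos: [478.5, 386.3, 36.5]
orientation: [1.566, 2.723, 0.002]
wrist_force: [-2.4, -0.4, 5.4]
finger_gap: 0.6
grasp_force: 2.6
```

```bash
cat > prof.py <<'E'
from h import *
im,d,X,E=snap("top"); q=X[...,:2]-C; a=q@EX; b=q@EY; z=X[...,2]
for x in range(-60,70,6):
    m=(abs(a-x)<3)&(abs(b)<22)&(z>0)&(z<130); print(x,np.nanmedian(z[m]).round(1) if m.any() else None,end=" | ")
E
python3 prof.py
```

```text
-60 None | -54 None | -48 None | -42 None | -36 None | -30 None | -24 None | -18 127.6 | -12 54.9 | -6 54.7 | 0 56.3 | 6 59.8 | 12 64.9 | 18 70.0 | 24 75.3 | 30 70.9 | 36 35.6 | 42 35.7 | 48 35.7 | 54 43.1 | 60 42.7 | 66 0.6 |
```

Emit:
{"name": "jog_arm", "arguments": {
  "targets": [
    [0, 0, 0, -0.01, 0],
    [0, 0, 0, -0.025, 0],
    [0, 0, 0, -0.06, 0],
    [0, 0, 0, -0.11, 0],
    [0, 0, 0, -0.11, 0]
  ]
}}

```text
time_s: 6.58
tool_pos: [481.6, 387.8, 152.3]
orientation: [1.564, 2.719, 0.015]
wrist_force: [0.3, 0.2, 0.2]
finger_gap: 0.4
grasp_force: 0.0
```

```bash
python3 prof.py; python3 -c "
from h import *
rel(N(10,0,150),132)
im,d,X,E=snap('top','top2.png'); q=X[...,:2]-C; a=q@EX; b=q@EY; z=X[...,2]
m=(a>8)&(a<33)&(abs(b)<45)&(z>58)&(z<95); print('strip',a[m].min(),a[m].max(),'b',np.percentile(b[m],[1,50,99]),z[m].max(), np.polyfit(a[m],z[m],1))
"
```

```text
-60 30.9 | -54 26.5 | -48 23.9 | -42 27.9 | -36 33.1 | -30 39.5 | -24 43.3 | -18 48.3 | -12 52.9 | -6 53.1 | 0 54.2 | 6 60.0 | 12 64.7 | 18 69.9 | 24 74.8 | 30 71.1 | 36 36.1 | 42 35.8 | 48 35.9 | 54 43.2 | 60 43.1 | 66 0.6 | t 6.62 pos [480.1 386.8 149.4] yaw 120.19 F [ 0.7 -0.1  0.6] gap 0.5 q6 [ 0.55  0.26  1.63 -0.    1.25  0.02] -> shift [-0.0496  0.0091 -0.0006] turn -0.206
strip 8.053756253580131 30.83806580699787 b [-30.63469192  -1.10813462  30.37952651] 79.00163543912615 [ 0.60960549 58.36619457]
```

```bash
python3 -c "
from h import *
rel(N(22,-0.5,90),132)"
```

```text
t 6.67 pos [478.8 386.  147. ] yaw 120.19 F [-0.7 -0.6 -1.2] gap 0.3 q6 [ 0.55  0.26  1.63 -0.    1.25  0.02] -> shift [-0.0614  0.0125  0.057 ] turn -0.206
```

Emit:
{"name": "jog_arm", "arguments": {
  "targets": [
    [1, -0.061, 0.012, 0, -0.206],
    [1, -0.061, 0.012, 0, -0.206],
    [1, -0.061, 0.012, 0, -0.206],
    [1, -0.061, 0.012, 0, -0.206],
    [1, -0.061, 0.012, 0, -0.206]
  ]
}}

```text
time_s: 7.3
tool_pos: [518.5, 339.7, 145.2]
orientation: [-1.277, -2.87, 0.001]
wrist_force: [-0.4, -0.3, -0.3]
finger_gap: 42.7
grasp_force: 0.0
```

Emit:
{"name": "jog_arm", "arguments": {
  "targets": [
    [1, 0, 0, 0, 0],
    [1, 0, 0, 0, 0],
    [1, 0, 0, 0, 0]
  ]
}}

```text
time_s: 7.68
tool_pos: [519.2, 339.2, 145.6]
orientation: [1.278, 2.87, 0.0]
wrist_force: [-0.3, 0.8, 0.3]
finger_gap: 72.4
grasp_force: 0.0
```

```bash
python3 -c "
from h import *
for i in range(3): rel(N(22,-0.5,57),132); robot.capture('top')"
```

```text
t 7.67 pos [519.2 339.2 145.6] yaw 132.0 F [-0.3  0.8  0.3] gap 72.4 q6 [ 0.45  0.27  1.61  0.    1.26 -0.28] -> shift [-0.0008  0.0011  0.0886] turn 0.0
t 7.72 pos [519.2 339.1 145.6] yaw 132.0 F [-0.1 -0.3 -0.4] gap 76.4 q6 [ 0.45  0.27  1.61  0.    1.26 -0.28] -> shift [-0.0008  0.0011  0.0886] turn 0.0
t 7.78 pos [519.2 339.1 145.6] yaw 132.0 F [ 0.6  0.7 -0.3] gap 80.3 q6 [ 0.45  0.27  1.61 -0.    1.26 -0.28] -> shift [-0.0007  0.0011  0.0886] turn -0.0
```

Now down to a TCP height of 57.

Emit:
{"name": "jog_arm", "arguments": {
  "targets": [
    [1, 0, 0.001, 0.03, 0],
    [1, 0, 0.001, 0.06, 0],
    [1, 0, 0.001, 0.08, 0],
    [1, 0, 0.001, 0.0885, 0],
    [1, 0, 0.001, 0.0885, 0]
  ]
}}

```text
time_s: 8.45
tool_pos: [520.0, 339.7, 56.9]
orientation: [-1.278, -2.87, 0.001]
wrist_force: [1.0, 0.3, -0.4]
finger_gap: 86.8
grasp_force: 0.0
```

Emit:
{"name": "jog_arm", "arguments": {
  "targets": [
    [0.66, 0, 0, 0, 0],
    [0.6, 0, 0, 0, 0],
    [0.6, 0, 0, 0, 0],
    [0.6, 0, 0, 0, 0],
    [0.6, 0, 0, 0, 0]
  ],
  "grip_force": 6
}}

```text
time_s: 9.07
tool_pos: [520.4, 339.9, 57.6]
orientation: [1.277, 2.869, 0.001]
wrist_force: [-0.2, -0.3, 3.1]
finger_gap: 61.6
grasp_force: 6.0
```

```bash
python3 -c "
from h import *
rel(N(22,-0.5,57),132); print(robot.get_obs()['grasp_force'])"
```

```text
t 9.07 pos [520.4 339.9  57.6] yaw 132.0 F [-0.2 -0.3  3.1] gap 61.6 q6 [ 0.45  0.38  1.66 -0.    1.1  -0.28] -> shift [-0.0005 -0.0003  0.0006] turn 0.0
5.99560059607029
```

Emit:
{"name": "jog_arm", "arguments": {
  "targets": [
    [0.6, 0.004, 0, -0.004, 0],
    [0.6, 0.01, 0, -0.009, 0],
    [0.6, 0.016, 0, -0.012, 0],
    [0.6, 0.023, 0, -0.016, 0],
    [0.6, 0.03, 0, -0.019, 0]
  ]
}}

```text
time_s: 9.7
tool_pos: [499.9, 362.6, 76.8]
orientation: [1.277, 2.87, 0.001]
wrist_force: [2.2, -2.2, 3.6]
finger_gap: 61.9
grasp_force: 6.0
```

```bash
python3 - <<'E'
from h import *
rel(N(-20,-0.5,80),132)
im,d,X,E=snap("scene"); u,v=225,255
cv2.imwrite("pics/s3.png",cv2.resize(im[140:320,130:370,::-1],None,fx=3,fy=3,interpolation=cv2.INTER_CUBIC))
E
```

```text
t 9.7 pos [499.9 362.6  76.8] yaw 132.0 F [ 2.2 -2.2  3.6] gap 61.9 q6 [ 0.5   0.34  1.67 -0.    1.13 -0.23] -> shift [ 0.0109 -0.0002 -0.0032] turn 0.0
```

View pics/s3.png

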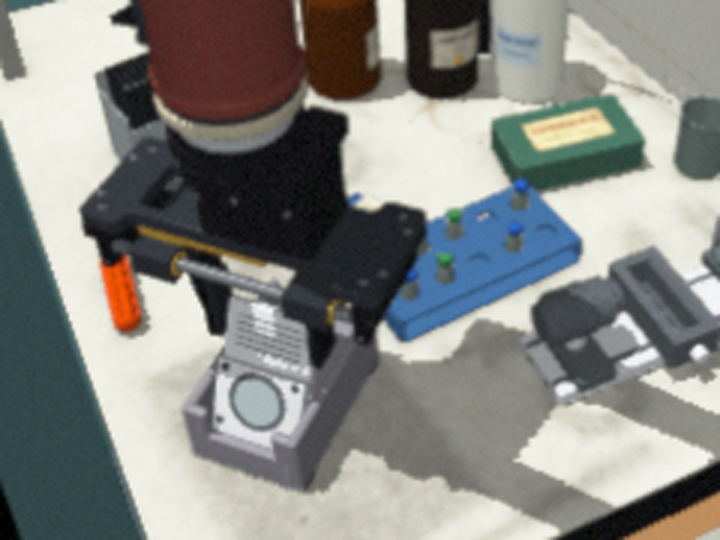

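The cell is held by its tab edges at (265,310) in the crop and is tilting up, with its foot still in the well. I'll continue the arc.

Emit:
{"name": "jog_arm", "arguments": {
  "targets": [
    [0.6, 0.006, 0, -0.002, 0],
    [0.6, 0.012, 0, -0.004, 0],
    [0.6, 0.017, 0, -0.006, 0],
    [0.6, 0.022, 0, -0.008, 0],
    [0.6, 0.022, 0, -0.008, 0]
  ]
}}

```text
time_s: 10.38
tool_pos: [483.8, 378.4, 83.0]
orientation: [-1.276, -2.869, 0.003]
wrist_force: [0.5, 0.3, -1.6]
finger_gap: 61.8
grasp_force: 6.0
```

```bash
cat > tilt.py <<'E'
from h import *
def tilt(n="scene",axis=None,lo=45,hi=110,r=75):
    "fit plane to bright cell points around TCP; print signed lean in tool x"
    o=robot.get_obs(); p=o["tool_pos"]; R=Ro.from_rotvec(o["orientation"]).as_matrix(); im,d,X,E=snap(n)
    L=(X-p)@R; m=(abs(L[...,1])<24)&(abs(L[...,0])<60)&(L[...,2]>-15)&(L[...,2]<80)&(im.min(-1)>90)
    c=L[m]; 
    if len(c)<20: print(n,"few",len(c)); return
    for b in range(-15,80,8):
        q=c[(c[:,2]>=b)&(c[:,2]<b+8)]
        if len(q)>3: print(n,"toolz",b+4,"toolx med",np.median(q[:,0]).round(1),len(q))
if __name__=="__main__":
    rel((0,0,0)); tilt("scene"); tilt("wrist")
E
python3 tilt.py
```

```text
t 10.38 pos [483.8 378.4  83. ] yaw 132.04 F [ 0.5  0.3 -1.6] gap 61.8 q6 [ 0.54  0.33  1.67  0.    1.15 -0.2 ] -> shift [ 0.0428 -0.6125  0.0845] turn None
scene toolz -11 toolx med -0.5 80
scene toolz -3 toolx med 1.5 78
scene toolz 5 toolx med 2.6 69
scene toolz 13 toolx med 5.0 121
scene toolz 21 toolx med 11.6 85
scene toolz 29 toolx med 14.2 61
scene toolz 37 toolx med 15.7 66
scene toolz 45 toolx med 16.7 91
scene toolz 53 toolx med 25.1 158
scene toolz 61 toolx med 31.1 84
scene toolz 69 toolx med 31.4 46
scene toolz 77 toolx med 31.4 45
wrist toolz -11 toolx med -0.9 571
wrist toolz -3 toolx med 0.5 538
wrist toolz 5 toolx med 2.2 484
wrist toolz 13 toolx med 5.6 1302
wrist toolz 21 toolx med 11.6 336
wrist toolz 29 toolx med 13.7 388
wrist toolz 37 toolx med 15.2 336
wrist toolz 45 toolx med 16.5 288
wrist toolz 53 toolx med 26.4 888
wrist toolz 61 toolx med 18.9 286
wrist toolz 69 toolx med 19.8 81
wrist toolz 77 toolx med 30.7 27
```

Emit:
{"name": "jog_arm", "arguments": {
  "targets": [
    [0.6, 0, 0, -0.01, 0],
    [0.6, 0, 0, -0.025, 0],
    [0.6, 0, 0, -0.05, 0],
    [0.6, 0, 0, -0.085, 0],
    [0.6, 0, 0, -0.115, 0]
  ]
}}

```text
time_s: 11.1
tool_pos: [485.7, 378.4, 201.9]
orientation: [1.278, 2.869, 0.003]
wrist_force: [0.2, -0.8, -2.2]
finger_gap: 61.9
grasp_force: 6.0
```

```bash
python3 tilt.py | grep -v scene; python3 -c "
from h import *
rel((447.3,110,197),90)"
```

```text
t 11.1 pos [485.7 378.4 201.9] yaw 131.99 F [ 0.2 -0.8 -2.2] gap 61.9 q6 [ 0.53  0.21  1.58 -0.    1.35 -0.2 ] -> shift [ 0.0437 -0.6146  0.2007] turn None
wrist toolz -11 toolx med -0.9 583
wrist toolz -3 toolx med 0.5 551
wrist toolz 5 toolx med 2.0 496
wrist toolz 13 toolx med 5.3 1256
wrist toolz 21 toolx med 10.8 351
wrist toolz 29 toolx med 13.0 351
wrist toolz 37 toolx med 14.5 318
wrist toolz 45 toolx med 15.7 262
wrist toolz 53 toolx med 16.7 190
wrist toolz 61 toolx med 17.8 270
wrist toolz 69 toolx med 19.2 265
wrist toolz 77 toolx med 19.8 29
t 11.2 pos [487.8 379.7 205.1] yaw 131.98 F [ 1.  -0.6 -0.7] gap 61.9 q6 [ 0.53  0.21  1.57 -0.    1.35 -0.2 ] -> shift [-0.1734 -0.2106  0.0065] turn 0.733
```

Emit:
{"name": "jog_arm", "arguments": {
  "targets": [
    [0.6, -0.012, -0.014, 0, 0.07],
    [0.6, -0.034, -0.04, 0, 0.15],
    [0.6, -0.058, -0.068, 0, 0.24],
    [0.6, -0.082, -0.097, 0, 0.33],
    [0.6, -0.106, -0.125, 0, 0.42]
  ],
  "grip_force": 10
}}

```text
time_s: 11.82
tool_pos: [462.4, 214.5, 198.1]
orientation: [-1.851, -2.537, 0.002]
wrist_force: [-0.7, -0.6, -2.1]
finger_gap: 62.0
grasp_force: 10.0
```

```bash
python3 -c "
from h import *
rel((447.3,79,200),90)"
```

```text
t 11.82 pos [462.4 214.5 198.1] yaw 107.77 F [-0.7 -0.6 -2.1] gap 62.0 q6 [ 0.28 -0.04  1.85 -0.    1.33 -0.03] -> shift [-0.1245 -0.0558 -0.0018] turn 0.31
```

Emit:
{"name": "jog_arm", "arguments": {
  "targets": [
    [0.6, -0.03, -0.013, 0, 0.08],
    [0.6, -0.06, -0.027, 0, 0.16],
    [0.6, -0.09, -0.04, 0, 0.24],
    [0.6, -0.115, -0.05, 0, 0.31],
    [0.6, -0.124, -0.056, 0, 0.31]
  ]
}}

```text
time_s: 12.45
tool_pos: [447.6, 79.5, 198.4]
orientation: [-2.219, -2.223, 0.001]
wrist_force: [0.6, -0.4, -0.9]
finger_gap: 61.8
grasp_force: 10.0
```

Emit:
{"name": "jog_arm", "arguments": {
  "targets": [
    [0.6, 0, 0, 0, 0]
  ]
}}

```text
time_s: 12.58
tool_pos: [447.8, 80.6, 198.7]
orientation: [-2.218, -2.224, 0.0]
wrist_force: [0.9, 0.4, -2.1]
finger_gap: 61.8
grasp_force: 10.0
```

```bash
python3 tilt.py; python3 - <<'E'
from h import *
rel((447.3,79,160),90)
im,d,X,E=snap("wrist","w4.png"); z=X[...,2]
m=(z>35)&(z<45)&(abs(X[...,0]-447)<60)&(abs(X[...,1]-92)<30); 
if m.sum()>20: print("carrier",m.sum(),cv2.minAreaRect(X[m][:,:2].astype(np.float32)))
m=(z>10)&(z<26)&(abs(X[...,0]-447)<36)&(abs(X[...,1]-92)<12)
if m.sum()>20: print("slot",m.sum(),X[m].min(0),X[m].max(0))
E
```

```text
t 12.57 pos [447.8  80.6 198.7] yaw 90.17 F [ 0.9  0.4 -2.1] gap 61.8 q6 [ 0.   -0.18  1.98  0.    1.34  0.  ] -> shift [-0.0793 -0.4479  0.1989] turn None
scene toolz -11 toolx med 0.1 63
scene toolz -3 toolx med 1.3 68
scene toolz 5 toolx med 2.5 71
scene toolz 13 toolx med 4.4 108
scene toolz 21 toolx med 11.1 79
scene toolz 29 toolx med 12.8 67
scene toolz 37 toolx med 14.5 69
scene toolz 45 toolx med 15.5 61
scene toolz 53 toolx med 16.2 54
scene toolz 61 toolx med 17.2 63
scene toolz 69 toolx med 18.5 61
scene toolz 77 toolx med 19.0 26
wrist toolz -11 toolx med -0.6 580
wrist toolz -3 toolx med 0.4 608
wrist toolz 5 toolx med 1.7 476
wrist toolz 13 toolx med 4.6 1199
wrist toolz 21 toolx med 10.2 466
wrist toolz 29 toolx med 12.2 344
wrist toolz 37 toolx med 13.5 310
wrist toolz 45 toolx med 14.6 275
wrist toolz 53 toolx med 15.4 211
wrist toolz 61 toolx med 16.4 252
wrist toolz 69 toolx med 17.5 242
wrist toolz 77 toolx med 18.2 62
t 12.68 pos [448.1  81.4 198.9] yaw 90.23 F [-0.1  0.6 -2.3] gap 62.0 q6 [ 0.01 -0.18  1.98  0.    1.34  0.  ] -> shift [-0.0024 -0.0008  0.0389] turn 0.004
carrier 1679 ((447.56207275390625, 93.79920196533203), (38.80207443237305, 87.81564331054688), 89.6184310913086)
slot 810 [413.05783834  83.77086807  15.38222352] [481.68636141  99.16353453  25.96028196]
```

View pics/w4.png

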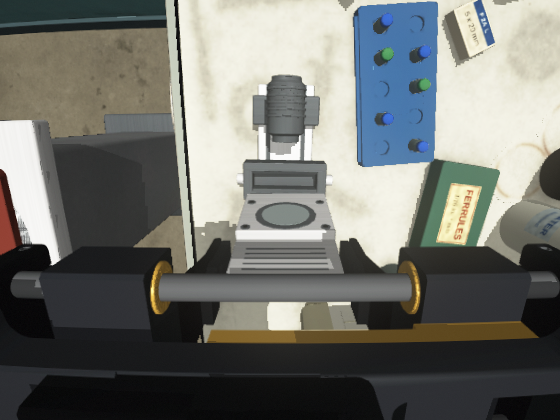

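The slot mouth is clear in front of the cell, at (285,180) in the wrist picture. The slot middle is about (447.4, 92.4), the foot centre is about 11.6 mm ahead of the TCP, and the tilt is 8°. I'll lower it to just above the mouth.

Emit:
{"name": "jog_arm", "arguments": {
  "targets": [
    [0.6, 0, -0.001, 0.02, 0.003],
    [0.6, 0, -0.001, 0.045, 0.003],
    [0.6, 0, -0.001, 0.06, 0.003],
    [0.6, 0, -0.001, 0.068, 0.003],
    [0.6, 0, -0.001, 0.068, 0.003]
  ],
  "grip_force": 7
}}

```text
time_s: 13.35
tool_pos: [447.0, 80.9, 130.8]
orientation: [-2.221, -2.222, 0.001]
wrist_force: [-0.1, 0.4, -1.3]
finger_gap: 62.0
grasp_force: 7.0
```

```bash
python3 - <<'E'
from h import *
for i in range(2): rel((447.4,81,117),90); im,d,X,E=snap("wrist")
cv2.imwrite("pics/w5.png",cv2.resize(im[120:300,190:390,::-1],None,fx=3.3,fy=3.3,interpolation=cv2.INTER_CUBIC))
z=X[...,2]; s=abs(X[...,0]-447)<25
for y in range(86,122,3):
    m=s&(abs(X[...,1]-y)<1.5); print(y,np.nanpercentile(z[m],[10,50,90]).round(1) if m.sum()>3 else None)
m=(z>35)&(z<44)&(abs(X[...,0]-447)<60)&(X[...,1]>98)&(X[...,1]<120); print("far lip",np.percentile(X[m][:,1],[1,99]),np.percentile(X[m][:,0],[0.5,99.5]),np.median(z[m]))
E
```

```text
t 13.35 pos [447.   80.9 130.8] yaw 90.03 F [-0.1  0.4 -1.3] gap 62.0 q6 [ 0.01 -0.11  2.05  0.    1.2   0.  ] -> shift [0.0001 0.0004 0.0138] turn 0.0
t 13.4 pos [447.5  80.9 131.4] yaw 90.02 F [-0.2  0.4 -0.9] gap 62.0 q6 [ 0.01 -0.11  2.05  0.    1.2   0.  ] -> shift [ 0.0001 -0.0001  0.0144] turn 0.0
86 [114.6 115.3 116.1]
89 [113.7 115.4 116.3]
92 [ 17.6 105.7 112.8]
95 [ 17.9  88.4 101.6]
98 [ 59.1  69.7 243.6]
101 [ 37.1 243.2 243.9]
104 [228.  240.5 250.1]
107 [234.  245.  252.1]
110 [110.9 218.1 219. ]
113 [ 30.1 215.9 217.8]
116 [12.8 13.5 14.4]
119 [12.7 13.6 14.4]
far lip [ 98.35691339 113.10957833] [404.34873256 491.2845242 ] 39.29803665726672
```

View pics/w5.png

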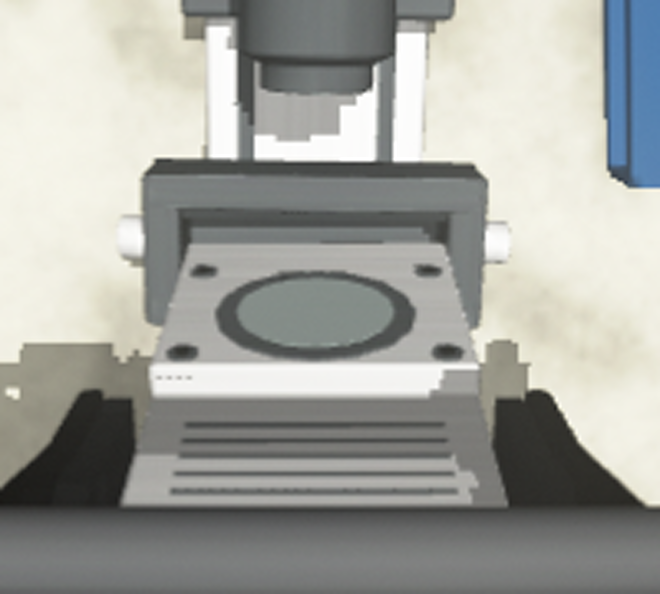

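The foot sits over the slot mouth (slot 180–447, foot 187–448 px), so it is about 1 mm off in x. I'll lower it into the mouth and ease it upright.

Emit:
{"name": "jog_arm", "arguments": {
  "targets": [
    [0.6, 0.001, -0.001, 0.004, 0],
    [0.6, 0.001, -0.001, 0.008, 0],
    [0.6, 0.001, -0.001, 0.011, 0],
    [0.6, 0.001, -0.001, 0.014, 0],
    [0.6, 0.001, -0.001, 0.016, 0]
  ]
}}

```text
time_s: 14.08
tool_pos: [446.0, 81.7, 114.8]
orientation: [-2.221, -2.221, 0.0]
wrist_force: [-0.2, -0.1, -1.9]
finger_gap: 62.1
grasp_force: 7.0
```

```bash
python3 tilt.py | grep -v "scene.*few"
```

```text
t 14.07 pos [446.   81.7 114.8] yaw 90.0 F [-0.2 -0.1 -1.9] gap 62.1 q6 [ 0.01 -0.09  2.06  0.    1.17  0.01] -> shift [-0.0818 -0.446   0.1149] turn None
scene toolz -11 toolx med 0.3 56
scene toolz -3 toolx med 1.4 57
scene toolz 5 toolx med 2.6 51
scene toolz 13 toolx med 4.5 99
scene toolz 21 toolx med 11.1 71
scene toolz 29 toolx med 12.8 53
scene toolz 37 toolx med 13.7 89
scene toolz 45 toolx med 15.2 87
scene toolz 53 toolx med 15.9 75
scene toolz 61 toolx med 16.8 60
scene toolz 69 toolx med 18.1 61
scene toolz 77 toolx med 26.0 93
wrist toolz -11 toolx med -0.8 737
wrist toolz -3 toolx med 0.4 638
wrist toolz 5 toolx med 1.6 448
wrist toolz 13 toolx med 4.7 1204
wrist toolz 21 toolx med 10.2 453
wrist toolz 29 toolx med 12.2 343
wrist toolz 37 toolx med 12.8 536
wrist toolz 45 toolx med 15.3 550
wrist toolz 53 toolx med 15.5 233
wrist toolz 61 toolx med 16.3 256
wrist toolz 69 toolx med 17.4 252
wrist toolz 77 toolx med 26.2 752
```

Emit:
{"name": "jog_arm", "arguments": {
  "targets": [
    [0.6, 0.0, 0, 0.002, 0],
    [0.6, 0.001, 0, 0.004, 0],
    [0.6, 0.002, 0, 0.006, 0],
    [0.6, 0.0035, 0, 0.007, 0],
    [0.6, 0.005, 0, 0.008, 0]
  ],
  "grip_force": 6
}}

```text
time_s: 14.8
tool_pos: [446.1, 86.8, 107.0]
orientation: [-2.221, -2.221, 0.0]
wrist_force: [1.0, 0.3, -1.6]
finger_gap: 61.8
grasp_force: 6.0
```

```bash
python3 tilt.py | grep wrist | head -9; python3 -c "
from h import *
rel((447,92.5,98))"
```

```text
wrist toolz -11 toolx med -0.8 618
wrist toolz -3 toolx med -0.1 466
wrist toolz 5 toolx med 0.6 367
wrist toolz 13 toolx med 2.0 920
wrist toolz 21 toolx med 7.7 639
wrist toolz 29 toolx med -51.6 847
wrist toolz 37 toolx med 11.2 833
wrist toolz 45 toolx med 11.2 282
wrist toolz 53 toolx med 11.5 178
t 14.9 pos [446.1  86.9 106.9] yaw 90.01 F [ 0.5  0.4 -2. ] gap 62.2 q6 [ 0.02 -0.07  2.07  0.    1.15  0.02] -> shift [0.0056 0.0009 0.0089] turn None
```

Emit:
{"name": "jog_arm", "arguments": {
  "targets": [
    [0.6, 0.0015, 0, 0.001, 0],
    [0.6, 0.003, 0, 0.002, 0],
    [0.6, 0.0045, 0, 0.004, 0],
    [0.6, 0.005, 0, 0.006, 0],
    [0.6, 0.0055, 0.001, 0.007, 0]
  ]
}}

```text
time_s: 15.52
tool_pos: [446.9, 92.3, 99.8]
orientation: [-2.221, -2.221, 0.001]
wrist_force: [-0.8, -0.2, -2.5]
finger_gap: 61.9
grasp_force: 6.0
```

```bash
python3 tilt.py | grep wrist | head -9; python3 -c "
from h import *
rel((447,92.5,98))"
```

```text
wrist toolz -11 toolx med -0.9 525
wrist toolz -3 toolx med -0.6 521
wrist toolz 5 toolx med -0.3 299
wrist toolz 13 toolx med 0.1 621
wrist toolz 21 toolx med 4.9 1001
wrist toolz 29 toolx med 44.3 1522
wrist toolz 37 toolx med 7.6 323
wrist toolz 45 toolx med 7.8 219
wrist toolz 53 toolx med 7.7 153
t 15.62 pos [447.1  92.2  99.8] yaw 90.0 F [-0.3 -0.4 -1.5] gap 61.8 q6 [ 0.03 -0.06  2.07  0.    1.13  0.03] -> shift [ 0.0003 -0.      0.0018] turn None
```

Emit:
{"name": "jog_arm", "arguments": {
  "targets": [
    [0.6, 0.0005, 0, 0.001, 0],
    [0.6, 0.001, 0, 0.002, 0],
    [0.6, 0.0015, 0, 0.003, 0],
    [0.6, 0.0015, 0, 0.003, 0]
  ]
}}

```text
time_s: 16.12
tool_pos: [447.2, 93.8, 97.0]
orientation: [2.221, 2.221, 0.0]
wrist_force: [-0.1, 0.1, -1.1]
finger_gap: 61.8
grasp_force: 6.0
```

```bash
cat > top.py <<'E'
from h import *
rel((447,92.5,98))
for n in("wrist","scene"):
    im,d,X,E=snap(n); z=X[...,2]
    m=(abs(X[...,0]-447)<22)&(abs(X[...,1]-92)<16)&(z>60)&(z<130)
    print(n,m.sum(),"topz",np.percentile(z[m],[50,95,99]).round(1))
    s=(abs(X[...,0]-447)<22)&(abs(X[...,1]-95)<20)
    for a,b in((94,116),(70,78),(50,68)):
        q=s&(z>a)&(z<b); print(a,b,np.median(X[q][:,1]).round(1) if q.sum()>5 else None)
    q=s&(z>68)&(z<90); 
    st=(X[...,1]>86)&s&(z>72)&(z<88)&(X[...,1]<106); print("step z", np.percentile(z[st],[50,90]).round(1))
E
python3 top.py
```

```text
t 16.12 pos [447.2  93.8  97. ] yaw 90.0 F [-0.1  0.1 -1.1] gap 61.8 q6 [ 0.03 -0.05  2.07  0.    1.13  0.03] -> shift [-0.0013 -0.0002 -0.001 ] turn None
wrist 3736 topz [ 88.4 114.5 116.4]
94 116 93.0
70 78 99.8
50 68 100.6
step z [79.5 85.3]
scene 360 topz [ 86.4 116.7 119.8]
94 116 94.1
70 78 101.0
50 68 101.5
step z [79.2 85. ]
```

Emit:
{"name": "jog_arm", "arguments": {
  "targets": [
    [0.6, 0, 0, 0.001, 0],
    [0.6, 0, 0, 0.002, 0],
    [0.6, 0, 0, 0.002, 0]
  ]
}}

```text
time_s: 16.6
tool_pos: [447.5, 93.9, 96.1]
orientation: [2.221, 2.221, 0.001]
wrist_force: [-3.7, -0.3, 7.0]
finger_gap: 62.1
grasp_force: 6.0
```

Emit:
{"name": "jog_arm", "arguments": {
  "targets": [
    [0.6, 0, 0, 0.001, 0],
    [0.6, 0, 0, 0.002, 0],
    [0.6, 0, 0, 0.002, 0]
  ]
}}

```text
time_s: 16.98
tool_pos: [447.5, 93.9, 94.1]
orientation: [2.221, 2.221, 0.001]
wrist_force: [-4.1, 0.4, 6.8]
finger_gap: 62.0
grasp_force: 6.0
```

```bash
python3 top.py; python3 - <<'E'
from h import *
im,d,X,E=snap("scene")
cv2.imwrite("pics/s6.png",cv2.resize(im[150:300,270:440,::-1],None,fx=4,fy=4,interpolation=cv2.INTER_CUBIC))
# expected pixels if fully down, upright: front face y=92.7+7, step z80, front tab y=92.7-7+8
print(((proj(E,[[416.4,99.7,80],[478.4,99.7,80],[416.4,93.7,80],[416.4,93.7,120],[478.4,93.7,120]])-[270,150])*4).round())
E
```

```text
t 16.98 pos [447.5  93.9  94.1] yaw 90.0 F [-4.1  0.4  6.8] gap 62.0 q6 [ 0.03 -0.05  2.07  0.    1.12  0.03] -> shift [-0.0014 -0.0005 -0.0039] turn None
wrist 3669 topz [ 86.4 111.9 113.6]
94 116 93.2
70 78 99.9
50 68 100.7
step z [79.5 85.4]
scene 345 topz [ 84.9 115.9 119.1]
94 116 94.3
70 78 101.0
50 68 101.6
step z [79.1 85.3]
[[358. 338.]
 [290. 261.]
 [368. 334.]
 [379. 276.]
 [308. 200.]]
```

View pics/s6.png

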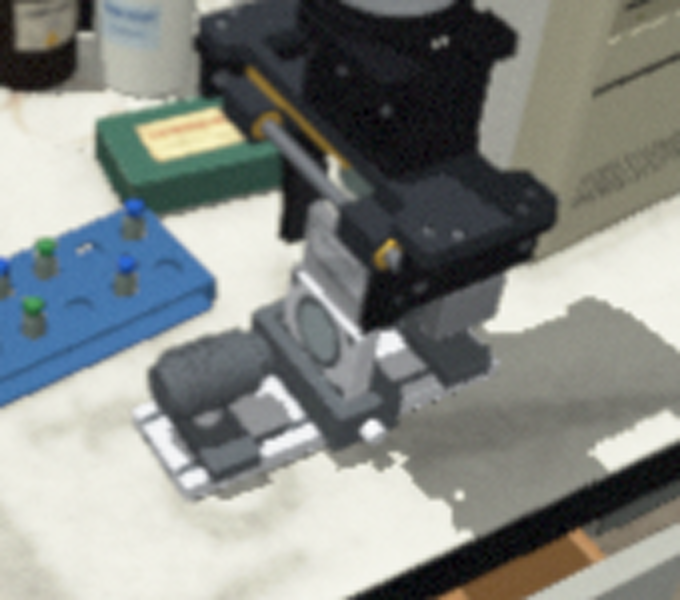

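The step edge runs from about (290,265) to (370,338), close to the prediction for fully down. The cell stopped moving while the fingers slid. I'll let go and rise.

Emit:
{"name": "jog_arm", "arguments": {
  "targets": [
    [0.8, 0, 0, -0.001, 0],
    [1, 0, 0, -0.002, 0],
    [1, 0, 0, -0.002, 0],
    [1, 0, 0, -0.002, 0],
    [1, 0, 0, -0.002, 0]
  ]
}}

```text
time_s: 17.75
tool_pos: [447.1, 93.7, 95.0]
orientation: [-2.221, -2.221, 0.0]
wrist_force: [-0.2, -0.2, 0.5]
finger_gap: 86.6
grasp_force: 0.0
```

Emit:
{"name": "jog_arm", "arguments": {
  "targets": [
    [1, 0, 0, -0.02, 0],
    [1, 0, 0, -0.05, 0],
    [1, 0, 0, -0.09, 0],
    [1, 0, 0, -0.13, 0],
    [1, 0, 0, -0.13, 0]
  ]
}}

```text
time_s: 18.38
tool_pos: [449.5, 93.8, 228.9]
orientation: [2.218, 2.218, 0.008]
wrist_force: [-0.1, -0.4, -0.8]
finger_gap: 87.1
grasp_force: 0.0
```

```bash
python3 top.py; python3 - <<'E'
from h import *
im,d,X,E=snap("top","t7.png"); z=X[...,2]
im,d,X,E=snap("wrist","w7.png"); z=X[...,2]; s=(abs(X[...,0]-447)<20)&(abs(X[...,1]-92)<14)
for zz in range(44,124,6):
    q=s&(abs(z-zz)<3); print(zz,np.median(X[q][:,1]).round(1) if q.sum()>5 else None,end=" | ")
q=s&(z>105)&(z<135); print("\ntop end",np.percentile(z[q],[50,90,99]))
q=s&(X[...,1]>95)&(X[...,1]<99)&(z>70)&(z<90); print("step",np.median(z[q]),q.sum())
q=(abs(X[...,0]-447)>37)&(abs(X[...,0]-447)<43)&(abs(X[...,1]-105)<6); print("carrier top",np.median(z[q]))
E
```

```text
t 18.38 pos [449.5  93.8 228.9] yaw 90.0 F [-0.1 -0.4 -0.8] gap 87.1 q6 [ 0.03 -0.2   1.94  0.    1.4   0.03] -> shift [-0.0014 -0.0034  0.1309] turn None
wrist 1271 topz [100.4 120.  120.5]
94 116 94.3
70 78 100.6
50 68 101.2
step z [79.3 83.9]
scene 414 topz [ 91.3 119.3 119.9]
94 116 95.2
70 78 101.4
50 68 102.0
step z [79.1 84.8]
44 101.1 | 50 101.3 | 56 101.2 | 62 101.3 | 68 101.2 | 74 100.7 | 80 97.3 | 86 94.2 | 92 94.3 | 98 94.3 | 104 94.5 | 110 94.3 | 116 93.3 | 122 90.1 | 
top end [118.87642706 120.06740968 120.76464934]
step 79.62890693558376 148
carrier top 39.5132542796895
```

View pics/w7.png

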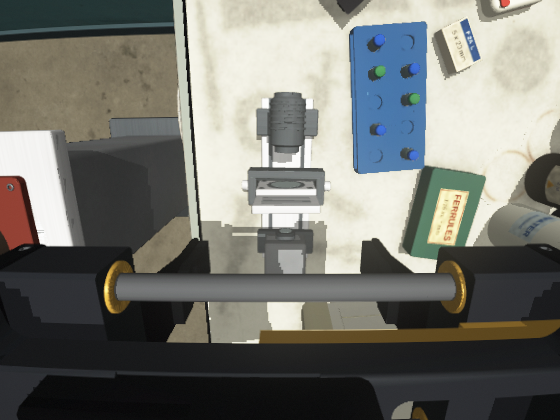

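The wrist view shows the cell standing upright in the slot at (286,188), with the fingers clear of it. Its top is at 120 mm and its step at 80 mm, so it is fully down. The loose things in view (fuse box, tin) are where they were. Handing in.

```bash
python3 -c "
from station import robot
print(robot.sign_off())"
```

```text
the job is handed in; nothing more can be done
None
```

The cell stands upright and fully down in the carrier slot (top measured at 120 mm), released with the gripper clear, and the job was handed in at about 18.5 s.

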